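# Shut and latch the spare-parts chest

### The arm

A 6-joint arm with a two-finger parallel gripper is mounted at the origin on the work surface. World frame = base frame: x ahead of the robot, y to its left, z up, the work surface at z = 0. Lengths are in mm, angles in rad, forces in N, time in s.
With the tool pointing down it reaches from about 250 to 775 mm from the base axis. Payload 8.9 kg.
Tool frame: the origin (TCP) lies where the fingers leave the gripper's body, on its centre line; the fingertips stand 73 mm ahead of it and the grasp point (between the pads) lies 54 mm ahead of it; z points along the fingers, y is the direction in which the jaws open and shut (so a half turn about z gives the same grasp; the last joint's range is limited). The gripper opens to 85 mm and grips with 20 to 120 N. Pads are 22 mm wide; open, the fingers measure 114 mm over their backs; the gripper's body (76 mm by 85 mm) begins 54 mm behind the grasp point. The pads swing forward as they close: fully open they stand 13 mm farther back than shut.
Start: joints at [-1.316, 0.291, -0.153, 1.127, 0, 1.431], TCP at [201.444, -484.814, 303.905] pointing down, gripper open.
Joint ranges: [-2.52, 2.52], [-0.91, 1.74], [-1.3, 1.37], [-1.96, 2.02], [-1.52, 1.47], [-3.14, 3.14]. Speed limits (rad/s): [2.22, 2.22, 2.79, 3.14, 3.14, 3.14].

### API

Orientations are given as a 3x3 rotation matrix whose columns are the frame's x, y, z axes.
In Python, from cell import r gives the robot as it stands. The module is installed in compiled form; this text tells all that it offers.
- The arm moves only by the tool step_arm, never from a script. Its argument "rows" is a list of rows, each a list of 7 numbers: the gripper's target within -1 to 1 (shut at 1, half-way at 0, fully open at -1), then the shift along the tool's x, y, z in m, then the turn, a rotation vector about the tool's x, y, z in rad. A call has 1 to 10 rows; each row is the pose to reach, as a shift and turn from the pose measured when the call began, along the tool's axes at that moment; what a row does not reach only later rows make up. A row lasts 1/12 s, in which the tool goes at most 41.7 mm and 7.16 degrees, less where a joint would pass 70% of its speed; a pose out of reach is approached as far as the arm can. A call with a gripper value outside its range is refused whole. The fingers move at their own pace and stop on an object; "grip_force" is the grip in N (left out, the last holds). Time passes only in rows, so rows that repeat a pose let the fingers close. It gives the time, the measured TCP pose, the force and the opening at its end, in the units of the state.
- r.read_state(): the state, without advancing time (a new reading comes with each control period).
- r.capture(name): name is "side" or "top"; returns (picture, depth): 400x640x3 uint8, red, green, blue; 400x640 float32, mm along the optical axis (not along the pixel's ray), 0 where there is no reading.
- r.camera_params(name): a dict with "fx", "fy", "cx", "cy" (pixels), "dist" ([k1, k2, p1, p2, k3] as OpenCV has them; the pictures are not rectified), "origin" and "rotation" of the camera in the world. Camera axes: x right, y up, looking along -z (the intrinsics and any distortion apply to the point x, -y, -z); pixel columns grow to the right and rows downward; lengths in mm; the calibration is good to about 2 mm. A picture is of the moment at which its call begins. camera_params takes no time and is no camera call.
- r.sign_off(): hands the job in, once; it reports no verdict.
Trained networks look in the newest picture that a camera, given by its name, has taken for a name from the list of things; names that differ only in an ending like _2 or _b are one class to them, and where a whole thing is asked for, a point or a joint stands for the part that bears it (a point fixed in the world has none). Each returns a list of dicts, best first, with "score" (0 to 1); they miss things now and then, are a little off and sometimes report something else, mostly with a low value. They report only what shows in the picture. A call takes as long as a camera call.
- r.recognise(camera, label): "box" ([left, top, width, height] in pixels, round what is visible of it).
- r.landmark_of(camera, label): "point" ([row, column] in pixels: a listed point, or the origin of a listed thing).
The state is a dict: "time": time; "q": joint angles; "dq": joint speeds; "tau": joint torques, N m; "ee_pos": TCP position; "ee_rot": TCP orientation; "force": force on the tool from outside, world axes, zero at the start; "torque": the same for the moment, N m; "finger_gap": finger opening in mm.
Only numpy, scipy, OpenCV 4.12 (cv2) and the standard library are available. Lean on these libraries where they do the work, as an engineer would, in place of code of your own. Each camera call takes 0.05 s, during which the arm holds its last target. There are 200 camera calls.

### The job

Close the open hatch of the blue steel parts chest, then swing the toggle latch's wire bail over so that its cross bar drops in behind the hooked keeper on the hatch, and then press the latch lever down past centre until it lies flat and the bail pulls tight on the keeper. Leave the other things on the table where they are.

Things in the scene. Friction and masses are not known exactly. Their poses are not given: they have to be found in the camera images.
- chest: Low blue steel chest fixed to the table: 375 mm long (its x, -140 to +235 mm), 220 mm wide (its y), flat top 100 mm high. Origin on the table straight below the lever's pin, on the long middle line (y = 0); z up. The top from x = -140 to +63 mm is a fixed deck with the latch in its middle; x = +65 to +225 mm is the hatch.
- hatch (a joint): Hatch angle, rad: 0 shut (level with the deck), grows as its free edge rises, up to 1.5. Stiff hinge: it stays where it is left and must be pressed all the way down (a few N at the edge). A plate 160 mm (x) by 216 mm (y), 6 mm thick, with the steel keeper on its middle line near the free edge.
- hatch_hinge (a point): Hinge line of the hatch at its upper face, mid width: chest x = +225 mm, height 100 mm. The hinge axis is the chest's y.
- hatch_edge (a point): Middle of the hatch's free edge (the edge towards the latch) at its upper face, 160 mm from the hinge line. Keeper on the hatch (chest x, hatch shut): 40 mm wide block from x = +74 to +149 mm, flat top 18 mm above the hatch; on it a hook post at x = +75 to +85 mm, 37 mm above the hatch, whose lip overhangs to x = +92 mm with 14 mm of room below.
- keeper (a point): Where the bail bar's centre sits when hooked: in the keeper's notch, under the lip (frame turns with the hatch; axes parallel to the chest's when shut; then chest x = +90 mm, height 123 mm). The bar comes down from above onto the block behind the lip (bar centre beyond x = +97 mm, height 123 mm), then slides back under the lip as the lever is pulled.
- lever (a joint): Lever angle, rad: 0 flat on the deck, tip to the chest's -x (away from the hatch); 1.57 upright; 2.0 hard open stop, leaning to the hatch. Stays where left (0.2 N m). Only above 1.4 can the bail drop behind the keeper; below, it lands on it or short. Once hooked, its spring resists from about 0.9 on; dead centre is near 0.2, below that it snaps flat. 5 N at the tip is enough.
- lever_pin (a point): The lever's fixed pin: chest x = 0, y = 0, 118 mm high. Its axis is the chest's y.
- lever_tip (a point): Middle of the lever's free end on its upper (deck-away) face, 105 mm from the pin and 11 mm off the line through the pin. The lever is a steel plate 40 mm wide (chest y) and 6 mm thick.
- bail (a joint): Bail's angle about its pin on the lever, rad: 0 when both lie hooked and shut; grows as it folds back to the lever; -0.35 to 2.65. Its slope above the chest's +x is 0.11 + bail - lever. Friction 0.085 N m: it turns with the lever if only the lever is moved, stays up if its slope exceeds about 0.7, and falls by its own weight below that.
- bail_pin (a point): The bail's pin on the lever, 30 mm from the lever's pin, at a slope of 3.40 - lever (rad) above the chest's +x direction (it moves with the lever).
- bail_loop (a joint): Stretch of the spring-loaded bail in m: 0 slack, about 0.0055 when latched tight (6000 N/m).
- bail_bar (a point): Centre of the bail's cross bar: a round steel bar 10 mm thick and 70 mm long (along the chest's y), 114 mm from the bail's pin when slack, held by two 8 mm side rods 62 mm apart (54 mm clear between them).
- tape_roll: Brown tape roll lying on the table beside the chest, 104 mm wide, 48 mm high. Leave alone. Origin: centre of its underside, z up.
- small_roll: Small paper roll on the chest's deck, 42 mm wide, 18 mm high, 70 mm or more to the +y side of the middle line. Leave alone. Origin: centre of its underside, z up.
- spanner: Steel spanner, 170 mm, lying on the table along the chest's -y side. Leave alone.
- red_basket: Red plastic basket, 200 x 140 x 75 mm, at one side of the table. Leave alone. Origin: centre of its underside, z up.
- blue_basket: Blue plastic basket, 200 x 140 x 75 mm, at the other side. Leave alone. Origin: centre of its underside, z up.
- spool: Wooden spool, 70 mm wide, 86 mm high, standing on the table just beyond the chest's -x end. Leave alone. Origin: centre of its underside, z up.

How it is judged:
By the outcome, as a careful person would: the job done as asked, in the order asked, and still so for the second after the job is handed in, with the robot touching nothing.
It also fails if it takes over 51 s, if anything falls off the work surface, if the arm or the gripper's body presses on something with over 40 N, if the wrist force passes 120 N, or if a joint passes its speed limit or range.

## Working session

There is one attempt and no reset: what is moved stays moved. The work goes in short steps, Python scripts to look and compute and a tool call to move; the robot and the scene stay as the last step left them, time stands still between calls to the robot, and variables do not carry over. Pictures are saved under pics/ and viewed, about 8 in all and at most 12, crops included, and the job is handed in when it is done.

Besides the shell and the picture viewer there is one more tool, called after "Call:" by a JSON object that holds its "api" and its "payload". step_arm: Moves the arm, as the interface text tells. Its arguments: {"type":"object","properties":{"rows":{"type":"array"},"grip_force":{"type":"number"}},"required":["rows"]}

```bash
mkdir -p pics; cat > h.py <<'E'
import numpy as np, cv2
from cell import r
def P(c):
    p=r.camera_params(c); K=np.array([[p['fx'],0,p['cx']],[0,p['fy'],p['cy']],[0,0,1.]])
    return K,np.array(p['dist'],float),np.array(p['origin'],float),np.array(p['rotation'],float)
def ray(c,row,col):
    K,d,o,R=P(c); u=cv2.undistortPoints(np.array([[[col,row]]],float),K,d)[0,0]
    return o,R@np.array([u[0],-u[1],-1.])
def world(c,row,col,D,w=2):
    o,v=ray(c,row,col); a=D[int(row)-w:int(row)+w+1,int(col)-w:int(col)+w+1]; a=a[a>0]
    return o+v*np.median(a) if a.size else None
def proj(c,X):
    K,d,o,R=P(c); q=(np.atleast_2d(X)-o)@R; q=q*[1,-1,-1]
    return cv2.projectPoints(q,np.zeros(3),np.zeros(3),K,d)[0][:,0]
def cap(c,n):
    im,D=r.capture(c); cv2.imwrite(f'pics/{n}.png',im[:,:,::-1]); np.save(f'/tmp/{c}.npy',D); return im,D
E
python3 - <<'E'
from h import *
np.set_printoptions(precision=1,suppress=True)
s=r.read_state(); print(s['time'],s['ee_pos'],s['ee_rot'],s['finger_gap'])
for c in ['side','top']:
    im,D=cap(c,c+'0'); print(c,P(c)[2],P(c)[3])
    for l in ['hatch_hinge','hatch_edge','keeper','lever_pin','lever_tip','bail_pin','bail_bar','chest','small_roll','tape_roll','spool','red_basket','blue_basket']:
        for x in r.landmark_of(c,l)[:1]: print(l,round(x['score'],2),np.array(x['point']),world(c,*x['point'],D))
im=[cv2.imread(f'pics/{c}0.png') for c in ['side','top']]
cv2.imwrite('pics/both0.png',cv2.resize(np.vstack(im),(480,600)))
E
```

```text
0.0 [ 201.4 -484.5  303.3] [[ 0.9  0.4 -0. ]
 [ 0.4 -0.9  0. ]
 [ 0.  -0.  -1. ]] 85.24117632314437
side [  44.1  824.2 1058.9] [[-0.8  0.4 -0.4]
 [-0.5 -0.6  0.6]
 [ 0.   0.7  0.7]]
hatch_hinge 0.97 [256.6 309.9] [466.3 204.7  99.9]
hatch_edge 0.59 [204.3 315.4] [517.7  97.3 196.8]
keeper 0.83 [210.9 314.3] [498.9 131.7 209. ]
lever_pin 0.61 [198.9 323.7] [546.8   3.6 127.7]
lever_tip 0.64 [172.4 325.9] [564.  -34.4 204.6]
bail_pin 0.64 [191.7 325.6] [548.   -9.2 148.8]
bail_bar 0.73 [159.7 325.9] [ 732.  -309.3   -1.9]
small_roll 0.52 [185.6 350.3] [ 514.1 -113.9  112.7]
tape_roll 0.68 [239.4 374.6] [356.   -2.1  43.9]
spool 0.56 [187.  334.5] [530.9 -35.4 157.8]
red_basket 0.73 [332.7 232.9] [539.3 476.7   4.2]
blue_basket 0.8 [156.2 381.5] [ 533.7 -406.6   38.2]
top [ 350.2   -1.8 1336.6] [[-0.   1.  -0.2]
 [-1.  -0.   0. ]
 [ 0.   0.2  1. ]]
hatch_hinge 0.72 [240.9 229.2] [467.9 214.   98. ]
hatch_edge 0.64 [216.2 276.1] [544.8  98.5   8.3]
keeper 0.6 [218.  262.4] [510.  115.1 219.4]
lever_pin 0.86 [207.3 311. ] [548.5  -0.9 134.2]
lever_tip 0.66 [193.6 328.5] [567.8 -43.6 217.3]
bail_pin 0.51 [205.2 315.7] [550.9 -12.9 151.7]
bail_bar 0.58 [194.  322.1] [559.4 -27.2 256.6]
chest 0.67 [212.8 313.8] [534.9  -8.  128.5]
small_roll 0.74 [214.  472.6] [ 544.8 -466.1    3.4]
tape_roll 0.72 [276.7 332.6] [372.9 -58.9   2.5]
spool 0.56 [190.7 375.2] [ 599.9 -175.4   86. ]
red_basket 0.81 [217.5 143.9] [546.5 472.3   3. ]
blue_basket 0.93 [214.8 475.8] [ 542.5 -475.5    2.8]
```

View pics/side0.png

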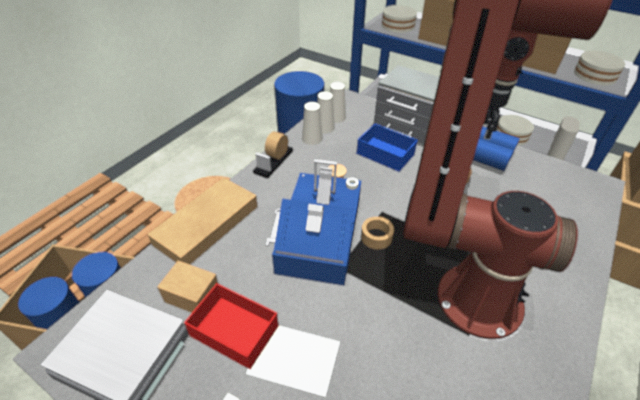

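View pics/top0.png

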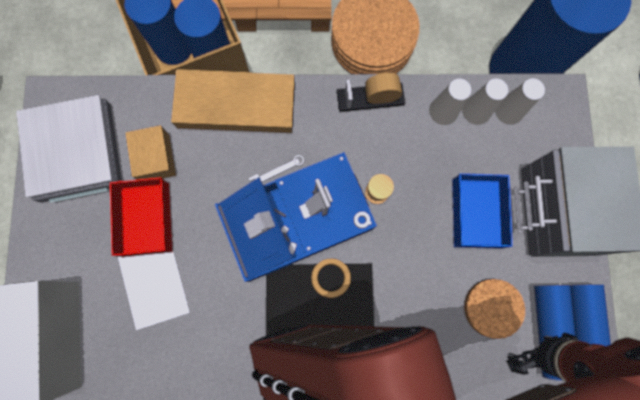

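```bash
python3 - <<'E'
from h import *
np.set_printoptions(precision=2,suppress=True)
D=np.load('/tmp/top.npy'); K,d,o,R=P('top')
vv,uu=np.mgrid[130:300,190:400]; px=np.stack([uu.ravel(),vv.ravel()],1).astype(float)
u=cv2.undistortPoints(px[:,None],K,d)[:,0]; z=D[130:300,190:400].ravel()
W=o+(np.c_[u[:,0],-u[:,1],-np.ones(len(u))]*z[:,None])@R.T
im=cv2.imread('pics/top0.png')[130:300,190:400].reshape(-1,3).astype(int)
blue=(im[:,0]>im[:,2]+40)&(z>0)
dk=W[blue&(abs(W[:,2]-100)<6)]
print(len(dk),np.median(dk[:,2]))
rc=cv2.minAreaRect(dk[:,:2].astype(np.float32)); print(rc, cv2.boxPoints(rc))
yaw=np.arctan2(208,-80.); O=np.array([547.5,1,0])
# refine yaw, origin by deck edges
from scipy.optimize import minimize
def cf(W,p): 
    c,s=np.cos(p[2]),np.sin(p[2]); x=W-np.array([p[0],p[1],0]); return np.c_[x[:,0]*c+x[:,1]*s,-x[:,0]*s+x[:,1]*c,W[:,2]]
for y in np.arange(yaw-.06,yaw+.061,.02):
    C=cf(dk,[O[0],O[1],y]); m=C[:,0]<60
    a=C[m]; print(round(y,3),np.percentile(a[:,0],[.5,2]),np.percentile(a[:,1],[.5,2,98,99.5]))
E
python3 - <<'E'
import cv2
a=cv2.imread('pics/top0.png')[140:290,200:400]; b=cv2.imread('pics/side0.png')[140:290,255:385]
import numpy as np
a=cv2.resize(a,None,fx=2.4,fy=2.4,interpolation=3); b=cv2.resize(b,None,fx=2.4,fy=2.4,interpolation=3)
cv2.imwrite('pics/c0.png',np.hstack([a,b]))
E
```

```text
5707 100.0331341681142
((535.2793579101562, 39.94146728515625), (221.00636291503906, 375.9085693359375), 22.157798767089844) [[ 362.05  172.34]
 [ 503.83 -175.81]
 [ 708.51  -92.45]
 [ 566.73  255.69]]
1.878 [-148.6  -143.61] [-118.85 -113.41  100.23  105.82]
1.898 [-147.74 -143.1 ] [-116.99 -112.14  100.74  105.48]
1.918 [-146.61 -143.08] [-114.77 -111.16  101.55  105.15]
1.938 [-145.91 -143.  ] [-113.48 -110.45  102.42  105.17]
1.958 [-145.72 -143.11] [-112.7  -109.54  103.28  105.91]
1.978 [-146.26 -143.21] [-112.08 -108.73  104.    107.11]
1.998 [-147.36 -143.3 ] [-112.51 -107.97  104.82  108.91]
```

View pics/c0.png

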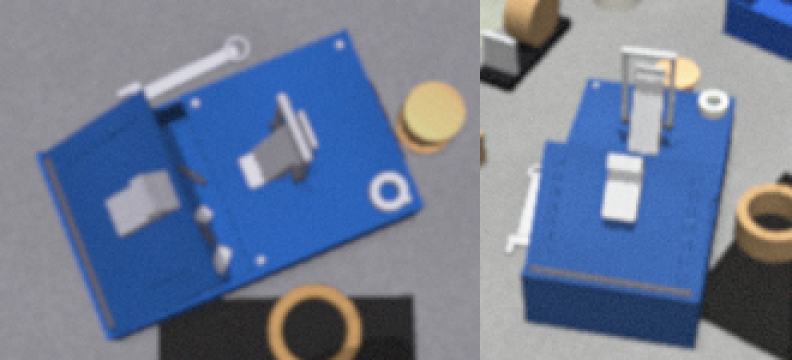

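```bash
cat >> h.py <<'E'
O=np.array([553.2,-4.0,0]); YAW=1.9576
EX=np.array([np.cos(YAW),np.sin(YAW),0]); EY=np.array([-EX[1],EX[0],0]); EZ=np.array([0,0,1.])
C=np.c_[EX,EY,EZ]
def c2w(p): return O+C@np.asarray(p,float)
def w2c(p): return (np.asarray(p,float)-O)@C
def now():
    s=r.read_state(); Rr=np.array(s['ee_rot']); tip=np.array(s['ee_pos'])+73*Rr[:,2]
    return s,Rr,tip
def plan(*pts):  # fingertip chest-frame targets -> tool shifts in m
    s,Rr,tip=now(); print('t',round(s['time'],2),'tip chest',w2c(tip).round(1),'F chest',(np.array(s['force'])@C).round(1),'gap',round(s['finger_gap'],1))
    for p in pts: print(p,'->',(Rr.T@(c2w(p)-tip)/1000).round(4))
E
python3 - <<'E'
from h import *
from scipy.spatial.transform import Rotation as T
np.set_printoptions(precision=3,suppress=True)
s,Rr,tip=now(); print(Rr); 
Rt=np.c_[-EY,-EX,-EZ]; 
print(np.linalg.det(Rt),'turn',T.from_matrix(Rr.T@Rt).as_rotvec())
plan((120,60,300),(120,60,200))
for c in ['side','top']:
    D=np.load(f'/tmp/{c}.npy'); r.capture(c)
    for l in ['hatch_hinge','hatch_edge','keeper','lever_pin','lever_tip','bail_pin','bail_bar','small_roll','tape_roll']:
        x=r.landmark_of(c,l)
        if x and (w:=world(c,*x[0]['point'],D)) is not None: print(c,l,w2c(w).round(0))
# hatch plane from top depth
D=np.load('/tmp/top.npy');K,d,o,R=P('top')
uu,vv=np.meshgrid(np.arange(200,320),np.arange(170,290)); px=np.stack([uu.ravel(),vv.ravel()],1).astype(float)
u=cv2.undistortPoints(px[:,None],K,d)[:,0]; z=D[170:290,200:320].ravel()
Wc=w2c(o+(np.c_[u[:,0],-u[:,1],-np.ones(len(u))]*z[:,None])@R.T)
m=(z>0)&(Wc[:,0]>110)&(Wc[:,0]<220)&(abs(Wc[:,1])>30)&(abs(Wc[:,1])<100)&(Wc[:,2]>95)
a=Wc[m]; f=np.polyfit(a[:,0],a[:,2],1); print('hatch angle',np.arctan(-f[0]),np.polyval(f,225),len(a))
E
```

```text
[[ 0.923  0.384  0.   ]
 [ 0.384 -0.923  0.   ]
 [ 0.    -0.    -1.   ]]
0.9999999999999999 turn [-0.    -0.     0.007]
t 1.4 tip chest [-312.6  507.1  230.9] F chest [-0.3 -0.2  0.3] gap 85.5
(120, 60, 300) -> [ 0.45  -0.429 -0.069]
(120, 60, 200) -> [ 0.45  -0.429  0.031]
side hatch_hinge [223.   3. 103.]
side hatch_edge [  4. -24. 101.]
side keeper [138.  11. 195.]
side lever_pin [ 10.  -0. 128.]
side bail_pin [137.   6. 195.]
side bail_bar [-91.  83. 114.]
side small_roll [-104.   73.  110.]
side tape_roll [ 72. 180.  46.]
top hatch_hinge [224.   2. 103.]
top hatch_edge [ 97. -30.   8.]
top keeper [133.  -1. 219.]
top lever_pin [  9.   0. 123.]
top lever_tip [-41.   3. 218.]
top bail_pin [-14.  11. 166.]
top bail_bar [-23.   2. 253.]
top small_roll [-104.   81.  100.]
top tape_roll [ 24. 188.   1.]
hatch angle 0.6693969453209028 100.44110123835637 2266
```

Call:
{"api": "step_arm", "payload": {"rows": [[1,0.02,-0.02,-0.03,0,0,0],[1,0.04,-0.04,-0.06,0,0,0.007],[1,0.07,-0.07,-0.07,0,0,0.007],[1,0.095,-0.095,-0.07,0,0,0.007],[1,0.12,-0.12,-0.07,0,0,0.007],[1,0.145,-0.145,-0.07,0,0,0.007],[1,0.17,-0.17,-0.07,0,0,0.007],[1,0.195,-0.195,-0.07,0,0,0.007],[1,0.22,-0.22,-0.07,0,0,0.007],[1,0.245,-0.245,-0.07,0,0,0.007]], "grip_force": 40}}

```text
time: 3.23
ee_pos: [333.9, -163.0, 374.1]
ee_rot: [[0.926, 0.377, 0.001], [0.377, -0.926, -0.001], [0.0, 0.001, -1.0]]
force: [0.9, -0.3, -0.3]
finger_gap: 0.2
```

```bash
python3 -c "
from h import *
plan((120,60,300),(120,60,200))"
```

```text
t 3.23 tip chest [-64.5 263.  301.1] F chest [-0.6 -0.7 -0.3] gap 0.2
(120, 60, 300) -> [ 0.203  -0.1846  0.0011]
(120, 60, 200) -> [ 0.2029 -0.1847  0.1011]
```

Call:
{"api": "step_arm", "payload": {"rows": [[1,0.028,-0.025,0,0,0,0],[1,0.056,-0.05,0,0,0,0],[1,0.084,-0.075,0,0,0,0],[1,0.112,-0.1,0,0,0,0],[1,0.14,-0.125,0,0,0,0],[1,0.168,-0.15,0.01,0,0,0],[1,0.19,-0.17,0.03,0,0,0],[1,0.203,-0.185,0.055,0,0,0],[1,0.203,-0.185,0.08,0,0,0],[1,0.203,-0.185,0.1,0,0,0]]}}

```text
time: 4.07
ee_pos: [452.0, 86.2, 272.3]
ee_rot: [[0.925, 0.379, -0.0], [0.379, -0.925, -0.0], [-0.0, 0.0, -1.0]]
force: [0.1, 0.4, 0.7]
finger_gap: -0.0
```

```bash
python3 -c "
from h import *
plan((115,60,170),(108,60,150),(98,60,120),(92,60,101),(90,60,97))"
```

```text
t 4.07 tip chest [121.7  59.7 199.3] F chest [ 0.4 -0.2  0.7] gap -0.0
(115, 60, 170) -> [-0.0003  0.0067  0.0293]
(108, 60, 150) -> [-0.0003  0.0137  0.0493]
(98, 60, 120) -> [-0.0003  0.0237  0.0794]
(92, 60, 101) -> [-0.0003  0.0296  0.0984]
(90, 60, 97) -> [-0.0003  0.0316  0.1024]
```

Call:
{"api": "step_arm", "payload": {"rows": [[1,0,0.002,0.012,0,0,0],[1,0,0.004,0.024,0,0,0],[1,0,0.008,0.036,0,0,0],[1,0,0.012,0.048,0,0,0],[1,0,0.016,0.06,0,0,0],[1,0,0.02,0.07,0,0,0],[1,0,0.024,0.08,0,0,0],[1,0,0.028,0.09,0,0,0],[1,0,0.03,0.096,0,0,0],[1,0,0.03,0.098,0,0,0]]}}

```text
time: 4.9
ee_pos: [463.1, 58.1, 173.6]
ee_rot: [[0.925, 0.379, -0.001], [0.379, -0.925, -0.001], [-0.001, 0.0, -1.0]]
force: [-0.2, 0.2, 0.6]
finger_gap: 0.0
```

```bash
python3 -c "
from h import *
plan((92,60,101),(90,60,97))"
```

```text
t 4.9 tip chest [ 91.5  60.1 100.6] F chest [0.3 0.1 0.6] gap 0.0
(92, 60, 101) -> [ 0.0001 -0.0005 -0.0004]
(90, 60, 97) -> [0.0001 0.0015 0.0036]
```

Call:
{"api": "step_arm", "payload": {"rows": [[1,0,0,0.001,0,0,0],[1,0,0,0.002,0,0,0],[1,0,0,0.003,0,0,0],[1,0,0,0.003,0,0,0]]}}

```text
time: 5.23
ee_pos: [463.1, 58.1, 172.5]
ee_rot: [[0.925, 0.379, -0.0], [0.379, -0.925, -0.001], [-0.001, 0.001, -1.0]]
force: [-7.6, -1.2, 22.5]
finger_gap: -0.2
```

```bash
python3 - <<'E'
from h import *
plan((92,60,101),(92,60,96))
im,D=cap('top','top1')
cv2.imwrite('pics/c1.png',cv2.resize(im[140:290,200:400,::-1],None,fx=3,fy=3,interpolation=3))
K,d,o,R=P('top')
uu,vv=np.meshgrid(np.arange(200,320),np.arange(170,290)); px=np.stack([uu.ravel(),vv.ravel()],1).astype(float)
u=cv2.undistortPoints(px[:,None],K,d)[:,0]; z=D[170:290,200:320].ravel()
Wc=w2c(o+(np.c_[u[:,0],-u[:,1],-np.ones(len(u))]*z[:,None])@R.T)
for lo in range(60,220,20):
    m=(z>0)&(abs(Wc[:,0]-lo-10)<10)&(Wc[:,1]<-40)&(Wc[:,1]>-100); print(lo,np.median(Wc[m,2]).round(1),m.sum())
E
```

```text
t 5.23 tip chest [91.4 60.  99.5] F chest [ 1.7  7.5 22.5] gap -0.2
(92, 60, 101) -> [ 0.     -0.0006 -0.0015]
(92, 60, 96) -> [ 0.     -0.0006  0.0035]
60 99.5 35
80 99.4 17
100 102.7 1
120 nan 0
140 99.4 2
160 101.0 72
180 100.8 160
200 100.2 167
  return _methods._mean(a, axis=axis, dtype=dtype,
  ret = ret.dtype.type(ret / rcount)
```

View pics/c1.png

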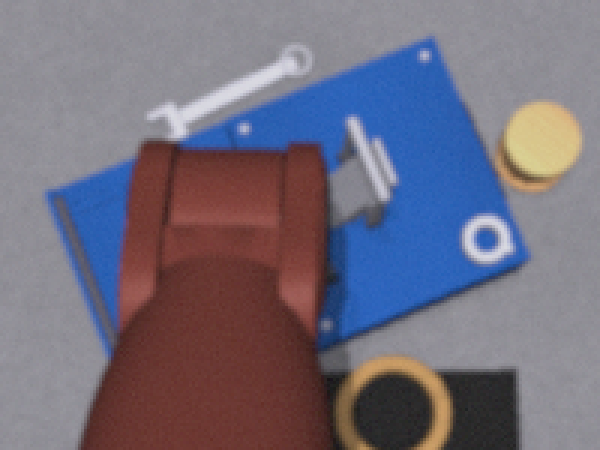

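```bash
python3 -c "
from h import *
plan((92,60,290),(-100,0,290),(-100,0,200))"
```

```text
t 5.28 tip chest [91.4 60.  99.5] F chest [ 1.5  7.1 21.7] gap -0.1
(92, 60, 290) -> [-1.000e-04 -4.000e-04 -1.905e-01]
(-100, 0, 290) -> [ 0.0595  0.1917 -0.1904]
(-100, 0, 200) -> [ 0.0596  0.1916 -0.1004]
```

Call:
{"api": "step_arm", "payload": {"rows": [[1,0,0,-0.03,0,0,0],[1,0,0,-0.065,0,0,0],[1,0,0,-0.1,0,0,0],[1,0,0,-0.135,0,0,0],[1,0,0,-0.17,0,0,0],[1,0,0.01,-0.192,0,0,0],[1,0.015,0.04,-0.195,0,0,0],[1,0.025,0.075,-0.195,0,0,0],[1,0.035,0.11,-0.195,0,0,0],[1,0.045,0.14,-0.195,0,0,0]]}}

```text
time: 6.12
ee_pos: [558.9, -55.7, 368.4]
ee_rot: [[0.925, 0.379, 0.001], [0.379, -0.925, -0.002], [0.001, 0.002, -1.0]]
force: [0.2, 0.8, 0.0]
finger_gap: -0.3
```

```bash
python3 -c "
from h import *
plan((-100,0,290),(-100,0,198),(-60,0,198))"
```

```text
t 6.12 tip chest [-50.2  14.1 295.4] F chest [ 0.6 -0.5  0. ] gap -0.3
(-100, 0, 290) -> [0.014  0.0499 0.0055]
(-100, 0, 198) -> [0.014  0.0497 0.0975]
(-60, 0, 198) -> [0.0141 0.0097 0.0974]
```

Call:
{"api": "step_arm", "payload": {"rows": [[1,0.008,0.025,0,0,0,0],[1,0.014,0.05,0.005,0,0,0],[1,0.014,0.052,0.03,0,0,0],[1,0.014,0.052,0.06,0,0,0],[1,0.014,0.052,0.09,0,0,0],[1,0.014,0.05,0.098,0,0,0],[1,0.014,0.04,0.098,0,0,0],[1,0.014,0.03,0.098,0,0,0],[1,0.014,0.02,0.098,0,0,0]]}}

```text
time: 6.87
ee_pos: [579.9, -67.9, 272.6]
ee_rot: [[0.925, 0.379, 0.004], [0.379, -0.925, -0.002], [0.003, 0.004, -1.0]]
force: [-0.4, 0.4, 1.3]
finger_gap: 0.0
```

```bash
python3 -c "
from h import *
plan((-40,0,198),(0,0,198),(25,0,198),(30,0,198),(35,0,198))"
```

```text
t 6.87 tip chest [-69.5  -0.8 199.6] F chest [0.5 0.3 1.3] gap 0.0
(-40, 0, 198) -> [-0.0008 -0.0295  0.0015]
(0, 0, 198) -> [-0.0007 -0.0695  0.0013]
(25, 0, 198) -> [-0.0006 -0.0945  0.0012]
(30, 0, 198) -> [-0.0006 -0.0995  0.0012]
(35, 0, 198) -> [-0.0006 -0.1045  0.0012]
```

Call:
{"api": "step_arm", "payload": {"rows": [[1,0,-0.008,0.001,0,0,0],[1,0,-0.016,0.001,0,0,0],[1,0,-0.024,0.001,0,0,0],[1,0,-0.032,0.001,0,0,0],[1,0,-0.04,0.001,0,0,0],[1,0,-0.048,0.001,0,0,0],[1,0,-0.056,0.001,0,0,0],[1,0,-0.064,0.001,0,0,0],[1,0,-0.072,0.001,0,0,0],[1,0,-0.078,0.001,0,0,0]]}}

```text
time: 7.7
ee_pos: [549.6, 5.2, 270.9]
ee_rot: [[0.925, 0.38, 0.003], [0.38, -0.925, -0.002], [0.002, 0.003, -1.0]]
force: [-0.6, -0.9, -1.7]
finger_gap: 0.2
```

```bash
python3 - <<'E'
from h import *
plan((18,0,198),(25,0,198),(30,0,198))
im,D=cap('side','side2')
for l in ['lever_tip','bail_bar','keeper']:
    for x in r.landmark_of('side',l)[:1]: print(l,round(x['score'],2),np.array(x['point']).round(),w2c(world('side',*x['point'],D)).round())
cv2.imwrite('pics/c2.png',cv2.resize(im[110:270,230:410,::-1],None,fx=3.5,fy=3.5,interpolation=3))
E
```

```text
t 7.7 tip chest [  9.7  -0.3 197.9] F chest [-0.6  0.9 -1.7] gap 0.2
(18, 0, 198) -> [-0.0003 -0.0083 -0.0001]
(25, 0, 198) -> [-0.0003 -0.0153 -0.0001]
(30, 0, 198) -> [-0.0002 -0.0203 -0.0002]
lever_tip 0.89 [182. 322.] [ 31.   1. 219.]
bail_bar 0.49 [190. 321.] [ 24.  -4. 179.]
keeper 0.9 [222. 322.] [ 99.  13. 117.]
```

View pics/c2.png

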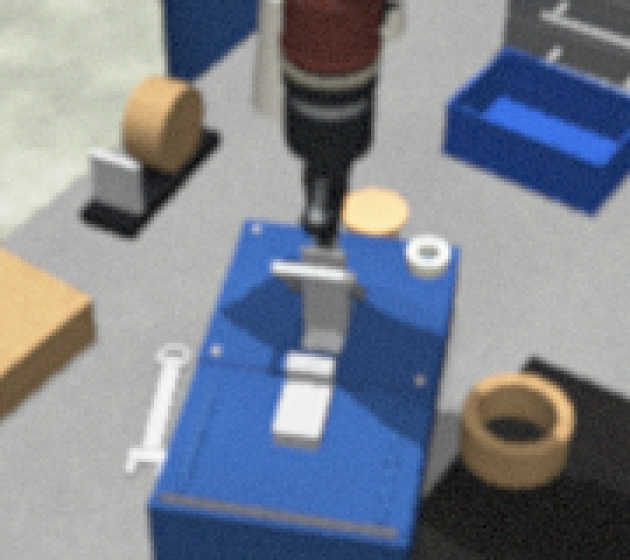

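```bash
python3 - <<'E'
from h import *
for s in [1.2,1.0,.85,.7,.4,0]:
    X=np.array([-1+114*np.cos(s),0,148+114*np.sin(s)]); 
    p=proj('side',[c2w(X+[0,35,0]),c2w(X-[0,35,0])]); print(s,X.round(),((p-[230,110])*3.5).round())
E
```

```text
1.2 [ 40.   0. 254.] [[361. 233.]
 [280. 223.]]
1.0 [ 61.   0. 244.] [[357. 258.]
 [275. 247.]]
0.85 [ 74.   0. 234.] [[354. 278.]
 [272. 267.]]
0.7 [ 86.   0. 221.] [[351. 298.]
 [269. 287.]]
0.4 [104.   0. 192.] [[347. 338.]
 [265. 326.]]
0 [113.   0. 148.] [[344. 381.]
 [264. 370.]]
```

Call:
{"api": "step_arm", "payload": {"rows": [[1,0,-0.005,0,0,0,0],[1,0,-0.01,0,0,0,0],[1,0,-0.014,0,0,0,0],[1,0,-0.017,0,0,0,0],[1,0,-0.018,0,0,0,0]]}}

```text
time: 8.32
ee_pos: [543.1, 21.7, 271.2]
ee_rot: [[0.925, 0.38, 0.003], [0.38, -0.925, -0.002], [0.003, 0.003, -1.0]]
force: [0.4, -0.4, 0.9]
finger_gap: 0.0
```

```bash
python3 - <<'E'
from h import *
plan((18,0,198),(25,0,198),(30,0,198))
im,D=cap('side','side3')
for l in ['lever_tip','bail_bar','keeper']:
    for x in r.landmark_of('side',l)[:1]: print(l,round(x['score'],2),np.array(x['point']).round(),w2c(world('side',*x['point'],D)).round())
cv2.imwrite('pics/c3.png',cv2.resize(im[110:270,230:410,::-1],None,fx=3.5,fy=3.5,interpolation=3))
E
```

```text
t 8.32 tip chest [ 27.4  -0.5 198.2] F chest [-0.5 -0.2  0.9] gap 0.0
(18, 0, 198) -> [-0.0005  0.0094  0.0002]
(25, 0, 198) -> [-0.0005  0.0024  0.0002]
(30, 0, 198) -> [-0.0005 -0.0026  0.0002]
lever_tip 0.95 [190. 321.] [ 48.   1. 202.]
bail_bar 0.44 [206. 318.] [112.   3. 196.]
keeper 0.66 [221. 319.] [ 99.   6. 116.]
```

View pics/c3.png

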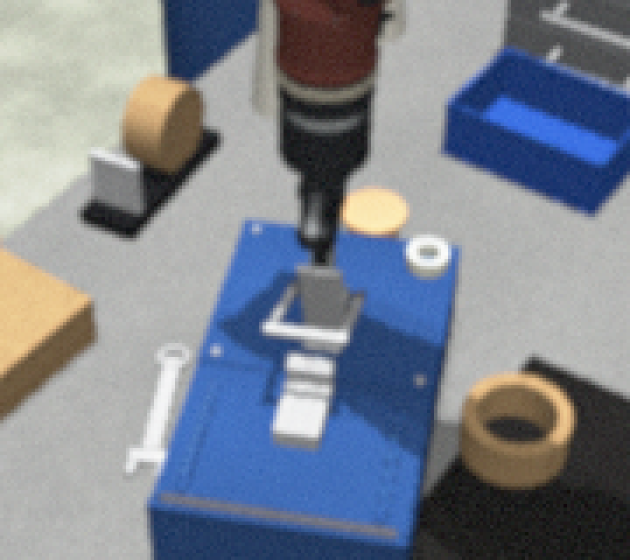

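Call:
{"api": "step_arm", "payload": {"rows": [[1,0,0.02,0,0,0,0],[1,0,0.04,0,0,0,0],[1,0,0.045,-0.03,0,0,0],[1,0,0.045,-0.06,0,0,0],[1,0,0.045,-0.085,0,0,0],[1,0,0.03,-0.09,0,0,0],[1,0,0,-0.09,0,0,0],[1,0,-0.03,-0.09,0,0,0],[1,0,-0.06,-0.09,0,0,0],[1,0,-0.083,-0.09,0,0,0]]}}

```text
time: 9.35
ee_pos: [510.2, 100.0, 360.6]
ee_rot: [[0.925, 0.38, 0.003], [0.38, -0.925, -0.001], [0.002, 0.002, -1.0]]
force: [1.1, 0.6, 0.2]
finger_gap: 0.3
```

```bash
python3 - <<'E'
from h import *
plan((108,0,200),(108,0,135),(108,0,129))
im,D=cap('side','side4')
for l in ['lever_tip','bail_bar','keeper']:
    for x in r.landmark_of('side',l)[:1]: print(l,round(x['score'],2),np.array(x['point']).round(),w2c(world('side',*x['point'],D)).round())
X=np.array([116,0,123]); print(((proj('side',[c2w(X+[0,35,0]),c2w(X-[0,35,0])])-[230,110])*3.5).round())
cv2.imwrite('pics/c4.png',cv2.resize(im[110:270,230:410,::-1],None,fx=3.5,fy=3.5,interpolation=3))
E
```

```text
t 9.35 tip chest [112.4   0.4 287.6] F chest [ 0.2 -1.2  0.2] gap 0.3
(108, 0, 200) -> [0.0002 0.0042 0.0876]
(108, 0, 135) -> [0.     0.0041 0.1526]
(108, 0, 129) -> [0.     0.0041 0.1586]
lever_tip 0.73 [189. 320.] [ 48.  -3. 206.]
bail_bar 0.54 [222. 318.] [103.   3. 115.]
keeper 0.73 [217. 320.] [ 93.   7. 130.]
[[342. 404.]
 [264. 392.]]
```

View pics/c4.png

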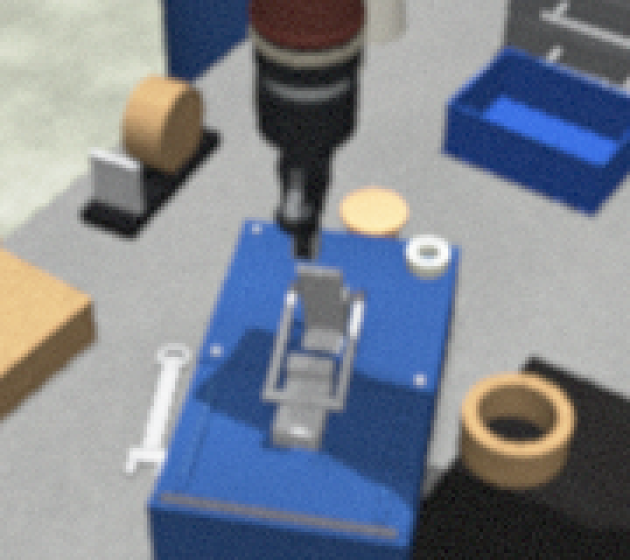

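```bash
python3 -c "
from h import *
plan((88,0,290),(86,0,190),(60,0,192),(40,0,194),(20,0,196),(-4,0,197))"
```

```text
t 9.55 tip chest [ 1.106e+02 -1.000e-01  2.878e+02] F chest [-0.7  0.  -0.1] gap 0.3
(88, 0, 290) -> [-0.0002  0.0227 -0.0021]
(86, 0, 190) -> [-0.0004  0.0243  0.0979]
(60, 0, 192) -> [-0.0005  0.0504  0.0959]
(40, 0, 194) -> [-0.0006  0.0704  0.094 ]
(20, 0, 196) -> [-0.0007  0.0904  0.0921]
(-4, 0, 197) -> [-0.0008  0.1144  0.0911]
```

Call:
{"api": "step_arm", "payload": {"rows": [[1,0,0.012,0.02,0,0,0],[1,0,0.021,0.05,0,0,0],[1,0,0.022,0.08,0,0,0],[1,0,0.025,0.097,0,0,0],[1,0,0.038,0.097,0,0,0],[1,0,0.05,0.096,0,0,0],[1,0,0.06,0.095,0,0,0],[1,0,0.07,0.094,0,0,0],[1,0,0.08,0.093,0,0,0],[1,0,0.09,0.092,0,0,0]]}}

```text
time: 10.38
ee_pos: [547.0, 14.2, 270.3]
ee_rot: [[0.924, 0.381, 0.006], [0.381, -0.925, -0.002], [0.005, 0.004, -1.0]]
force: [-0.4, 2.8, 1.2]
finger_gap: -0.1
```

```bash
python3 -c "
from h import *
plan((-5,0,197),(-27,0,187),(-46,0,172))
im,D=cap('side','side5')
for l in ['lever_tip','bail_bar','keeper']:
    for x in r.landmark_of('side',l)[:1]: print(l,round(x['score'],2),np.array(x['point']).round(),w2c(world('side',*x['point'],D)).round())
cv2.imwrite('pics/c5.png',cv2.resize(im[110:270,230:410,::-1],None,fx=3.5,fy=3.5,interpolation=3))
"
```

```text
t 10.38 tip chest [ 18.9  -1.4 197.3] F chest [ 2.7 -0.6  1.2] gap -0.1
(-5, 0, 197) -> [-0.0015  0.0239  0.0004]
(-27, 0, 187) -> [-0.0017  0.0458  0.0105]
(-46, 0, 172) -> [-0.0018  0.0648  0.0256]
lever_tip 0.98 [176. 324.] [ 69.  12. 277.]
bail_bar 0.56 [222. 316.] [107.  -3. 122.]
keeper 0.69 [221. 320.] [102.   8. 123.]
```

View pics/c5.png

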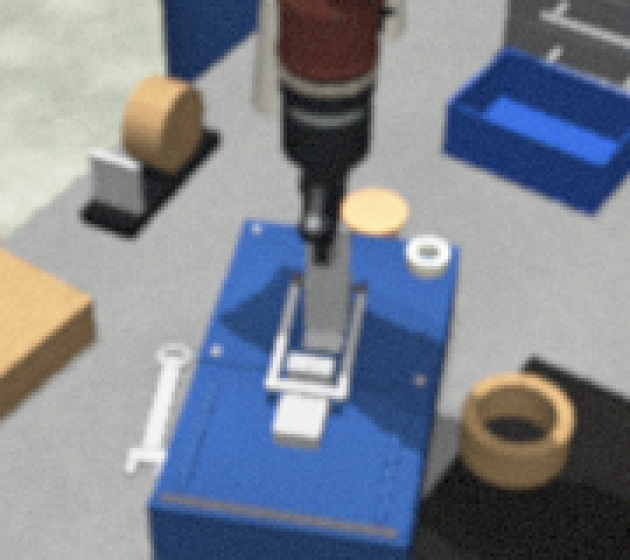

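Call:
{"api": "step_arm", "payload": {"rows": [[1,-0.001,0.008,0,0,0,0],[1,-0.001,0.016,0,0,0,0],[1,-0.001,0.024,0,0,0,0],[1,-0.001,0.032,0.003,0,0,0],[1,-0.001,0.039,0.006,0,0,0],[1,-0.001,0.046,0.01,0,0,0],[1,-0.001,0.052,0.015,0,0,0],[1,-0.001,0.058,0.02,0,0,0]]}}

```text
time: 11.25
ee_pos: [568.2, -40.4, 249.5]
ee_rot: [[0.925, 0.38, 0.006], [0.38, -0.925, -0.003], [0.004, 0.005, -1.0]]
force: [-2.0, 1.3, 8.4]
finger_gap: 0.0
```

```bash
python3 -c "
from h import *
plan((-46,0,172),(-59,0,152),(-65,0,137),(-66,0,129),(-66,0,126))
im,D=cap('side','side6')
for l in ['lever_tip','bail_bar','keeper']:
    for x in r.landmark_of('side',l)[:1]: print(l,round(x['score'],2),np.array(x['point']).round(),w2c(world('side',*x['point'],D)).round())
cv2.imwrite('pics/c6.png',cv2.resize(im[110:270,230:410,::-1],None,fx=3.5,fy=3.5,interpolation=3))
"
```

```text
t 11.25 tip chest [-39.8  -0.4 176.5] F chest [2.  1.3 8.4] gap 0.0
(-46, 0, 172) -> [-0.0005  0.0062  0.0045]
(-59, 0, 152) -> [-0.0006  0.0191  0.0246]
(-65, 0, 137) -> [-0.0007  0.025   0.0396]
(-66, 0, 129) -> [-0.0007  0.026   0.0476]
(-66, 0, 126) -> [-0.0007  0.026   0.0506]
lever_tip 0.88 [167. 329.] [-22.  14. 236.]
bail_bar 0.77 [218. 318.] [ 96.   0. 129.]
keeper 0.87 [219. 320.] [ 96.   6. 124.]
```

View pics/c6.png

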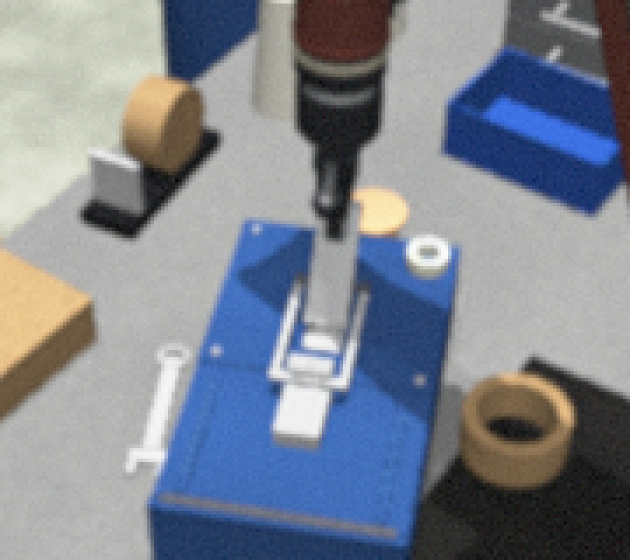

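Call:
{"api": "step_arm", "payload": {"rows": [[1,0,0.006,0.005,0,0,0],[1,0,0.012,0.012,0,0,0],[1,0,0.018,0.019,0,0,0],[1,0,0.023,0.026,0,0,0],[1,0,0.027,0.032,0,0,0],[1,0,0.03,0.038,0,0,0],[1,0,0.032,0.043,0,0,0],[1,0,0.033,0.047,0,0,0],[1,0,0.033,0.049,0,0,0]]}}

```text
time: 12.2
ee_pos: [580.3, -71.1, 201.3]
ee_rot: [[0.925, 0.38, 0.004], [0.38, -0.925, -0.004], [0.003, 0.005, -1.0]]
force: [-10.7, 1.5, 34.9]
finger_gap: -0.1
```

```bash
python3 -c "
from h import *
plan((-72,0,129),(-72,0,126))"
```

```text
t 12.2 tip chest [-72.8   0.  128.3] F chest [ 5.5  9.3 34.9] gap -0.1
(-72, 0, 129) -> [ 0.     -0.0008 -0.0007]
(-72, 0, 126) -> [ 0.     -0.0008  0.0023]
```

Call:
{"api": "step_arm", "payload": {"rows": [[1,0,0,-0.02,0,0,0],[1,0,0,-0.055,0,0,0],[1,0,0,-0.09,0,0,0],[1,0,0,-0.125,0,0,0],[1,-0.02,0,-0.15,0,0,0],[1,-0.055,0,-0.16,0,0,0],[1,-0.09,0,-0.16,0,0,0],[1,-0.125,0,-0.16,0,0,0],[1,-0.16,0,-0.16,0,0,0],[1,-0.16,0,-0.16,0,0,0]]}}

```text
time: 13.03
ee_pos: [427.3, -132.4, 361.0]
ee_rot: [[0.926, 0.378, 0.003], [0.378, -0.926, -0.005], [0.0, 0.006, -1.0]]
force: [1.5, -0.1, 0.1]
finger_gap: 0.4
```

```bash
python3 -c "
from h import *
plan()
o=[]
for c in ['side','top']:
  im,D=cap(c,c+'7')
  for l in ['lever_tip','bail_bar','keeper','hatch_edge']:
    for x in r.landmark_of(c,l)[:1]: print(c,l,round(x['score'],2),np.array(x['point']).round(),w2c(world(c,*x['point'],D)).round())
  a=im[120:270,235:395] if c=='side' else im[140:290,210:370]
  o.append(cv2.resize(a[:,:,::-1],None,fx=2.5,fy=2.5,interpolation=3))
cv2.imwrite('pics/c7.png',np.hstack(o))
"
```

```text
t 13.03 tip chest [-71.8 165.  288. ] F chest [-0.7 -1.4  0.1] gap 0.4
side lever_tip 0.75 [181. 328.] [-81.   1. 127.]
side bail_bar 0.63 [219. 319.] [ 95.   5. 123.]
side keeper 0.79 [220. 320.] [ 97.   7. 122.]
side hatch_edge 0.61 [239. 373.] [ 75. 178.  42.]
top lever_tip 0.72 [191. 350.] [-106.    3.  131.]
top bail_bar 0.72 [220. 282.] [ 87.   5. 137.]
top keeper 0.57 [218. 280.] [ 88.  -0. 136.]
top hatch_edge 0.68 [219. 293.] [59.  7. 98.]
```

View pics/c7.png

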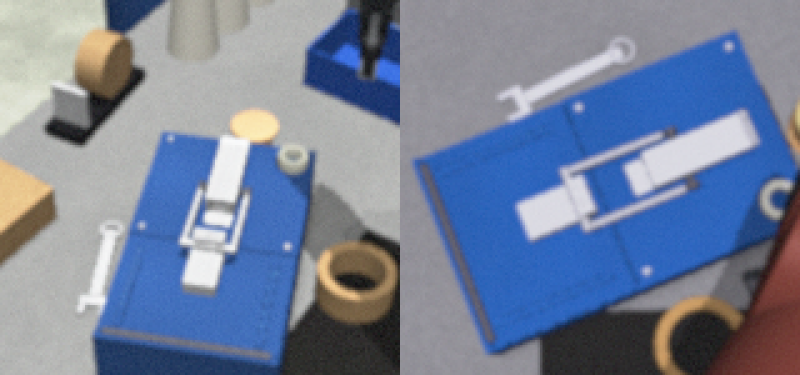

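```bash
python3 -c "
from h import *
for c in ['top','side']:
  D=np.load(f'/tmp/{c}.npy')
  for y in (-31,-26,0,26,31):
    print(c,y,[tuple(w2c(world(c,p[1],p[0],D,0)).round().astype(int)) for p in proj(c,[c2w((x,y,128)) for x in (82,86,90,94,98)]).round()])
"
```

```text
top -31 [(np.int64(83), np.int64(-32), np.int64(129)), (np.int64(86), np.int64(-31), np.int64(125)), (np.int64(88), np.int64(-31), np.int64(131)), (np.int64(95), np.int64(-35), np.int64(104)), (np.int64(97), np.int64(-37), np.int64(99))]
top -26 [(np.int64(82), np.int64(-31), np.int64(97)), (np.int64(85), np.int64(-27), np.int64(127)), (np.int64(90), np.int64(-26), np.int64(129)), (np.int64(94), np.int64(-25), np.int64(130)), (np.int64(99), np.int64(-32), np.int64(102))]
top 0 [(np.int64(82), np.int64(2), np.int64(138)), (np.int64(87), np.int64(1), np.int64(134)), (np.int64(90), np.int64(1), np.int64(137)), (np.int64(93), np.int64(1), np.int64(130)), (np.int64(98), np.int64(-3), np.int64(119))]
top 26 [(np.int64(81), np.int64(23), np.int64(105)), (np.int64(87), np.int64(26), np.int64(128)), (np.int64(89), np.int64(25), np.int64(129)), (np.int64(95), np.int64(22), np.int64(99)), (np.int64(99), np.int64(22), np.int64(94))]
top 31 [(np.int64(83), np.int64(30), np.int64(128)), (np.int64(86), np.int64(32), np.int64(128)), (np.int64(89), np.int64(31), np.int64(130)), (np.int64(95), np.int6
[... 542 characters left out ...]
1))]
side 0 [(np.int64(90), np.int64(3), np.int64(136)), (np.int64(97), np.int64(1), np.int64(138)), (np.int64(97), np.int64(1), np.int64(138)), (np.int64(94), np.int64(0), np.int64(130)), (np.int64(94), np.int64(0), np.int64(126))]
side 26 [(np.int64(56), np.int64(23), np.int64(100)), (np.int64(82), np.int64(27), np.int64(123)), (np.int64(87), np.int64(24), np.int64(123)), (np.int64(94), np.int64(26), np.int64(126)), (np.int64(99), np.int64(26), np.int64(127))]
side 31 [(np.int64(81), np.int64(29), np.int64(127)), (np.int64(86), np.int64(30), np.int64(128)), (np.int64(91), np.int64(31), np.int64(128)), (np.int64(90), np.int64(31), np.int64(123)), (np.int64(99), np.int64(33), np.int64(128))]
```

Bar top is at about 128 mm with the lip at 137 mm above it, so the bar is in the notch under the lip. The lever is flat and the robot is clear, so I am handing in.

```bash
python3 -c "
from cell import r
print(r.sign_off())"
```

```text
the job is handed in; nothing more can be done
None
```

The chest is shut and latched, and I handed the job in at about 13.5 s of the 51 s allowed. In order, I:

1. pressed the hatch down,
2. swung the lever to its open side so the bail dropped behind the keeper,
3. pushed the lever over centre until it lay flat,
4. drew the arm clear.

**Last checks**
- **Hatch:** level with the deck, at about 100 mm high.
- **Bail bar:** its centre is at about chest x = 88–90 mm. Its top is at about 128 mm, below the keeper's lip at 137 mm, so it sits in the notch.
- **Lever:** the top camera puts its tip at (-106, 131 mm high), where flat is (-105, 129). The tip stayed down after the gripper left.
- **Forces:** the highest I read was about 37 N, at the fingertips during the final press on the lever.
- **Other things:** I did not measure their positions again. The spanner, tape roll, small roll and spool look unmoved in the last pictures, and the arm never came down near them or the baskets.

**Disagreements**
- **Landmarks:** the networks were off in places. The side view put the lever tip at x = -81 mm and missed the hatch edge, so I relied on the depth readings and the top view there.
- **Bail stretch:** I did not measure it directly. That the bail is tight rests on the lever lying flat with the bar in the notch.

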